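# Shut and clip the parts case

### The job

Shut the lid of the green parts case, and only after it is fully down fold all three metal clip flaps (front, left and right) down over the rim until they lie flat along the case's walls. Do it gently enough that the case stays where it stands on the bench, and do not disturb the other things lying about.

Things in the scene. Friction and masses are not known exactly. Their poses are not given: they have to be found in the camera images.
- case: Olive-green steel parts case, loose on the bench, 2 to 4 kg, with an open top: 160 (x) by 200 (y) by 100 mm high, walls 5 mm. Origin: centre of its underside; z up; its x axis points from the front wall to the lid's hinge at the back, its y axis to the left side. A hard sideways push slides it along the bench.
- lid (a joint): Olive-green flat lid hinged on the case's back rim; hinge axis along the case's y through (x = +84, z = +100 mm) in the case's frame, level with the lid's underside. 0 = fully shut (top face 112 mm above the bench), positive = front edge swings up; starts at 0.45 to 0.85 rad. Stiff hinge: it stays where it is left; about 3 to 7 N near the front edge moves it down.
- lid_edge (a point): middle of the lid's front top edge (the lid is a plate 168 (x) by 208 (y) by 12 mm thick), 168 mm from the hinge axis along the lid and 12 mm above its underside; moves with the lid
- flap_front (a joint): Bright metal clip flap on the lid's front (-x) edge. With the lid shut its hinge axis runs level along that edge through (x = -89, y = 0, z = +108 mm) in the case's frame. 0 = folded fully down, upright along the case's front wall; 1.57 = straight out (-x of the case); above that it points upward. Starts at 1.4 to 2.1. Stiff hinge: stays where left; about 2 N at its free end moves it.
- clip_front_end (a point): middle of the front clip flap's free end; moves with the flap. The flap is a plate 56 mm wide, 40 mm long from hinge axis to free end and 3 mm thick (centred on the hinge axis)
- flap_left (a joint): Bright metal clip flap on the lid's left (+y) edge. With the lid shut its hinge axis runs level along that edge through (x = -6, y = +109, z = +108 mm) in the case's frame. 0 = folded fully down, upright along the case's left wall; 1.57 = straight out (+y of the case); above that it points upward. Starts at 1.4 to 2.1. Stiff hinge: stays where left; about 2 N at its free end moves it.
- clip_left_end (a point): middle of the left clip flap's free end; moves with the flap. The flap is a plate 56 mm wide, 40 mm long from hinge axis to free end and 3 mm thick (centred on the hinge axis)
- flap_right (a joint): Bright metal clip flap on the lid's right (-y) edge. With the lid shut its hinge axis runs level along that edge through (x = -6, y = -109, z = +108 mm) in the case's frame. 0 = folded fully down, upright along the case's right wall; 1.57 = straight out (-y of the case); above that it points upward. Starts at 1.4 to 2.1. Stiff hinge: stays where left; about 2 N at its free end moves it.
- clip_right_end (a point): middle of the right clip flap's free end; moves with the flap. The flap is a plate 56 mm wide, 40 mm long from hinge axis to free end and 3 mm thick (centred on the hinge axis)
- oiler: Bystander: green glass oil bottle with brass cap, 48 mm across, 75 mm tall, stands to the left of the case. Leave it alone.
- brush: Bystander: hand brush lying flat on the bench to the right of the case. Leave it alone.
- tin: Bystander: grey tin, 60 mm across, 60 mm tall. Leave it alone.
- screwdriver: Bystander: screwdriver lying flat on the bench. Leave it alone.
- woodblock: Bystander: pale wooden block 90 x 60 x 35 mm lying flat. Leave it alone.
- paper_roll: Bystander: white paper roll standing upright, 100 mm across, 120 mm tall. Leave it alone.
- hammer: Bystander: hammer lying flat on the bench. Leave it alone.

How it is judged:
On the way, in this order (a step that is already met when the one before it is completed fails the run):
1. the lid is fully shut while all three clips are still unfolded (value of joint lid below 0.035 rad and value of joint each of flap_front, flap_left, flap_right above 0.5 rad), for 0.2 s.
2. all three clips are folded down with the lid shut (value of joint lid below 0.035 rad and value of joint each of flap_front, flap_left, flap_right below 0.12 rad), for 0.2 s.
At the end, for the whole second after the job is handed in: The lid is shut (within 0.035 rad), each of the three clips is folded down to within 0.12 rad of the wall, and the case stands flat and still within 20 mm of where it started (all of step 2 and distance of case from where it was at the start of the episode below 0.02 m and angle between case's own z axis and vertical below 0.05 rad and linear speed of case below 0.02 m/s); the robot touches nothing.
It fails at once if the case is shoved more than 20 mm from its place (distance of case from where it was at the start of the episode above 0.02 m).
It fails at once if the case is tipped up (angle between case's own z axis and vertical above 0.12 rad).
It fails at once if another thing on the bench is moved more than 30 mm (distance of any of oiler, brush, tin, screwdriver, woodblock, paper_roll, hammer from where it was at the start of the episode above 0.03 m).
It also fails if it takes over 64 s, if anything falls off the work surface, if the arm or the gripper's body presses on something with over 40 N, if the wrist force passes 120 N, or if a joint passes its speed limit or range.

### The arm

A 6-joint arm with a two-finger parallel gripper is mounted at the origin on the work surface. World frame = base frame: x ahead of the robot, y to its left, z up, the work surface at z = 0. Lengths are in m, angles in rad, forces in N, time in s.
With the tool pointing down it reaches from about 0.35 to 0.975 m from the base axis. Payload 4.9 kg.
Tool frame: the origin (TCP) lies between the finger pads; the fingertips stand 14 mm ahead of it and the grasp point (between the pads) lies 5 mm behind it (manip.tcp_to_tips is the distance from the TCP to the fingertips, in m); z points along the fingers, y is the line along which they close (so a half turn about z gives the same grasp; the last joint's range is limited). The gripper opens to 85 mm and grips with 20 to 120 N. Pads are 22 mm wide; open, the fingers measure 114 mm over their backs; the gripper's body (76 mm by 85 mm) begins 54 mm behind the grasp point. The pads swing forward as they close: fully open they stand 13 mm farther back than shut.
Start: joints at [-1.239, 0.053, 1.613, -0, 1.476, -0.119], TCP at [0.272, -0.563, 0.245] pointing down, gripper open.
Joint ranges: [-3.01, 3.01], [-1.01, 2.22], [0.06, 2.58], [-1.02, 4.17], [0.09, 2.62], [-3.14, 3.14]. Speed limits (rad/s): [2.57, 2.57, 3.14, 3.14, 3.14, 3.14].

### API

Orientations are given as a unit quaternion [w, x, y, z].
In Python, from plant import manip gives the robot as it stands.
- The arm moves only by the tool servo_tool, never from a script. Its argument "moves" is a list that holds one entry, the list of rows, each a list of 7 numbers: the shift along the tool's x, y, z in mm, then the turn, a rotation vector about the tool's x, y, z in degrees, then the finger opening in mm, from 0 to 85.4. In form: [[[x, y, z, ax, ay, az, fingers], ...]]. A call has 1 to 12 rows; each row shifts and turns the commanded pose from where the row before left it, along the tool's axes as they then stand; what a row does not reach is not made up. A row lasts 1/8 s, in which the tool goes at most 62.5 mm and 10.7 degrees, less where a joint would pass 70% of its speed; a pose out of reach is approached as far as the arm can. A call with a gripper value outside its range is refused whole. The fingers move at their own pace and stop on an object; the grip force is fixed at half the most. Time passes only in rows, so rows that do not move let the fingers close. It gives the time, the measured TCP pose, the force, the opening and the grip force at its end, in the units of the state.
- manip.state(): the state, without advancing time (a new reading comes with each control period).
- manip.grab_frame(name): name is "scene" or "top" or "wrist"; returns a dict with "image" (480x640x3 uint8, blue, green, red), "mtx" (3x3 intrinsics, pixels), "eye" and "rotation" of the camera in the world. Camera axes: x right, y down, z forward; pixel columns grow to the right and rows downward; lengths in m; the calibration is good to about 2 mm. A picture is of the moment at which its call begins. There is no depth.
- manip.job_done(): hands the job in; it is judged then, once.
The state is a dict: "time": time; "joint_pos": joint angles; "joint_vel": joint speeds; "joint_efforts": joint torques, N m; "tool_pos": TCP position; "tool_rot": TCP orientation; "contact_force": force on the tool from outside, world axes, zero at the start; "ft_torque": the same for the moment, N m; "gripper_width": opening from 0.0 (shut) to 1.0 (fully open); "grasp_force": force on a finger pad.
Only numpy, scipy, OpenCV 4.12 (cv2) and the standard library are available. Lean on these libraries where they do the work, as an engineer would, in place of code of your own. Each camera call takes 0.05 s, during which the arm holds its last target. There are 200 camera calls.

## Working session

There is one attempt and no reset: what is moved stays moved. The work goes in short steps, Python scripts to look and compute and a tool call to move; the robot and the scene stay as the last step left them, time stands still between calls to the robot, and variables do not carry over. Pictures are saved under pics/ and viewed, at most 10 in all, crops included, and the job is handed in when it is done.

Besides the shell and the picture viewer there is one more tool, called after "Call:" as name(argument=value, ...) on one line, values as JSON. servo_tool: Moves the arm, as the interface text tells. Its arguments: {"type":"object","properties":{"moves":{"type":"array"}},"required":["moves"]}

```bash
mkdir -p pics; ls
python3 - <<'E'
from plant import manip
import cv2,pickle
d={}
for n in("scene","top"):
    f=manip.grab_frame(n);d[n]=f;cv2.imwrite(f"pics/{n}0.png",f["image"]);print(n,f["mtx"].tolist(),f["eye"],f["rotation"])
pickle.dump(d,open("f0.pkl","wb"))
s=manip.state();print(s["tool_pos"],s["tool_rot"],s["time"],manip.tcp_to_tips)
E
```

```text
pics
scene [[472.79552176578454, 0.0, 318.6816917701977], [0.0, 472.79552176578454, 245.75095009721238], [0.0, 0.0, 1.0]] [0.7435486  0.71563618 0.89355796] [-0.04162022  0.12443991  0.92415965 -0.35876373]
top [[587.2093069343091, 0.0, 309.55548636527203], [0.0, 587.2093069343091, 238.30728845704755], [0.0, 0.0, 1.0]] [0.41757663 0.01417093 1.4822874 ] [ 0.03282038 -0.70398779  0.70869879 -0.03271145]
[ 0.27210884 -0.5620516   0.24415703] [-9.44908357e-04  9.74709918e-01  2.23471857e-01 -1.07035225e-04] 0.1 0.014
```

View pics/scene0.png

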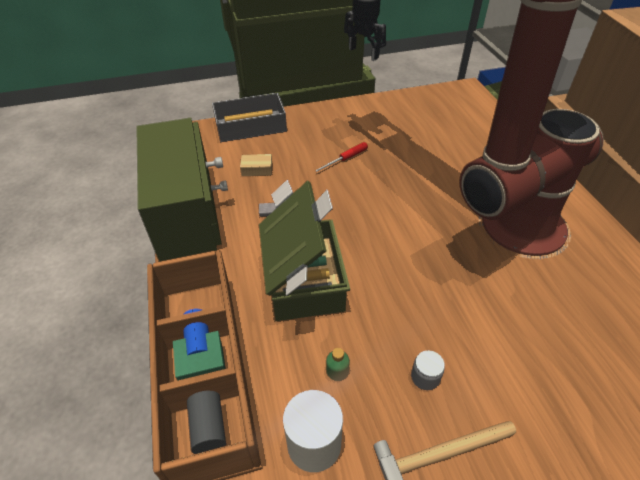

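View pics/top0.png

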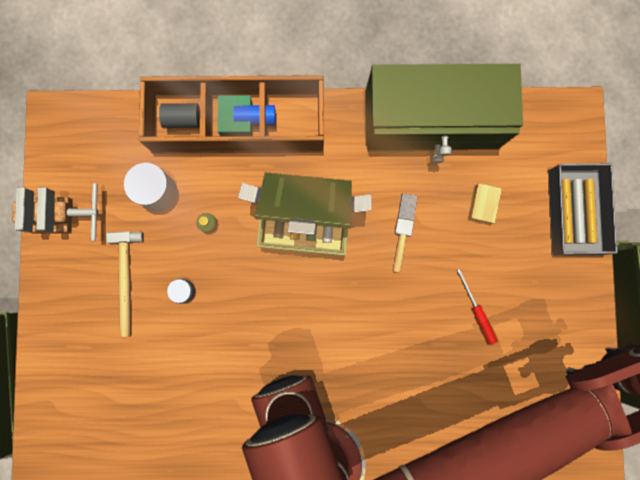

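Both views show the case at about top (305,215), with its lid half open and its front towards the robot. I'll zoom in on both.

```bash
cat > h.py <<'E'
import numpy as np,pickle,cv2
from scipy.spatial.transform import Rotation as R
def ray(f,p):
    q=f["rotation"];r=R.from_quat([q[1],q[2],q[3],q[0]]).as_matrix()
    K=f["mtx"];d=np.linalg.inv(K)@[p[0],p[1],1];return np.array(f["eye"]),r@d
def plane(f,p,z):
    e,d=ray(f,p);return e+d*(z-e[2])/d[2]
def proj(f,P):
    q=f["rotation"];r=R.from_quat([q[1],q[2],q[3],q[0]]).as_matrix()
    c=(np.atleast_2d(P)-f["eye"])@r;u=c@np.array(f["mtx"]).T;return u[:,:2]/u[:,2:]
def tri(f,p,g,q):
    e1,d1=ray(f,p);e2,d2=ray(g,q);A=np.c_[d1,-d2];s=np.linalg.lstsq(A,e2-e1,rcond=None)[0]
    a,b=e1+s[0]*d1,e2+s[1]*d2;return (a+b)/2,np.linalg.norm(a-b)
E
python3 - <<'E'
from h import *
d=pickle.load(open("f0.pkl","rb"))
t=d["top"]["image"][165:265,230:380];s=d["scene"]["image"][170:325,240:360]
cv2.imwrite("pics/tz.png",cv2.resize(t,None,fx=5.3,fy=5.3,interpolation=cv2.INTER_CUBIC))
cv2.imwrite("pics/sz.png",cv2.resize(s,None,fx=3.8,fy=3.8,interpolation=cv2.INTER_CUBIC))
print(plane(d["top"],(258,248),.1),plane(d["top"],(347,257),.1))
E
```

```text
[0.52393114 0.13580898 0.1       ] [ 0.50125559 -0.07400837  0.1       ]
```

View pics/tz.png

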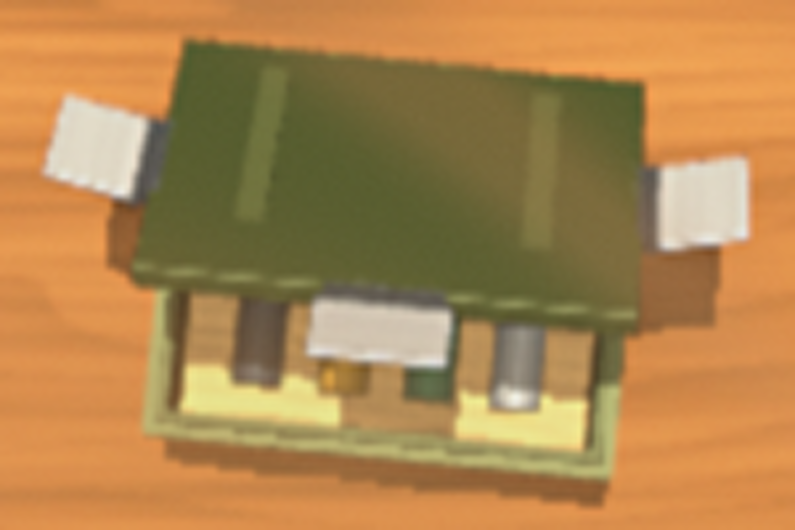

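View pics/sz.png

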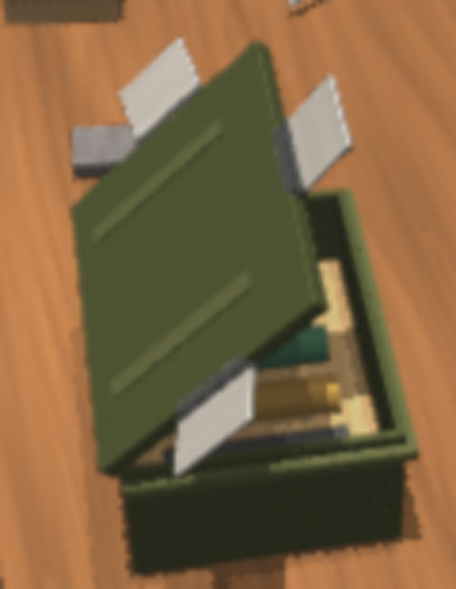

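```bash
cat > pose.py <<'E'
from h import *
d=pickle.load(open("f0.pkl","rb"));T,S=d["top"],d["scene"]
tz=lambda x,y:(230+(x+.5)/5.3-.5,165+(y+.5)/5.3-.5)
sz=lambda x,y:(240+(x+.5)/3.8-.5,170+(y+.5)/3.8-.5)
E
python3 - <<'E'
from pose import *
a=plane(T,tz(143,436),.1);b=plane(T,tz(609,479),.1);print(a,b,np.linalg.norm(a-b))
print("rim FL tri",tri(T,tz(143,436),S,sz(415,455)))
L=tri(T,tz(134,268),S,sz(325,305));Rr=tri(T,tz(637,318),S,sz(258,43));print(L,Rr,np.linalg.norm(L[0]-Rr[0]))
yv=(a-b)/np.linalg.norm(a-b);xv=np.array([yv[1],-yv[0],0]);yaw=np.arctan2(xv[1],xv[0])
o=(a+b)/2+xv*.08;o[2]=0;print("case",o,"yaw",yaw)
c=lambda p:[(p-o)@xv,(p-o)@yv,p[2]]
print(c(L[0]),c(Rr[0]))
for lid in(.5,.6,.7,.8):
  r=.168;print(lid,.084-r*np.cos(lid)-.012*np.sin(lid),.1+r*np.sin(lid)+.012*np.cos(lid))
BL=plane(S,sz(105,470),.11);BR=plane(T,tz(643,85),.112);BL2=plane(T,tz(185,40),.112);print("back",c(BL),c(BR),c(BL2))
for n,p,q in(("left flap",tz(43,176),sz(175,472)),("",tz(67,95),None),("front L",tz(308,355),sz(350,148)),("front R",tz(448,366),sz(330,77)),("right outer-front",tz(748,238),sz(183,40)),("right outer back",tz(745,158),sz(121,93))):
  if q: r=tri(T,p,S,q);print(n,c(r[0]),r[1])
E
```

```text
[0.52665634 0.13917643 0.1       ] [ 0.50608356 -0.06817413  0.1       ] 0.20836864160773885
rim FL tri (array([0.52999315, 0.13988758, 0.08292118]), np.float64(0.004310132363376919))
(array([0.58444317, 0.13287384, 0.21910054]), np.float64(0.003789983962874867)) (array([ 0.56477208, -0.07350444,  0.2188692 ]), np.float64(0.0010262798051088938)) 0.20731376394951376
case [0.59597907 0.02760254 0.        ] yaw -0.09889374283145606
[np.float64(-0.02187324981528073), np.float64(0.10361796931158068), np.float64(0.2191005374541833)] [np.float64(-0.021071955178311248), np.float64(-0.10369411700226606), np.float64(0.21886919783449926)]
0.5 -0.06918697686083305 0.1910744812281906
0.6 -0.061432092985566386 0.2047639629092821
0.7 -0.052224099710646364 0.21740667770334596
0.8 -0.041655000261118055 0.22887630378328583
back [np.float64(0.09768925480289196), np.float64(0.10538714987251037), np.float64(0.10999999999999999)] [np.float64(0.0960200486401427), np.float64(-0.10339961231937819), np.float64(0.1120000000000001)] [np.float64(0.09749367706575011), np.float64(0.1021463476456333), np.float64(0.1120000000000001)]
left flap [np.float64(0.043168980304660216), np.float64(0.15011946292821488), np.float64(0.15219415283914417)] 0.03767097608850006
front L [np.float64(-0.0514162007948428), np.float64(0.027055046869203358), np.float64(0.2511583962189325)] 0.001885062967151979
front R [np.float64(-0.050746461200929995), np.float64(-0.028793303062282494), np.float64(0.2521966463277281)] 0.0019352735269918032
right outer-front [np.float64(0.01969761215683389), np.float64(-0.14857577256904725), np.float64(0.190500536813472)] 0.00014632670469029427
right outer back [np.float64(0.06015456284986024), np.float64(-0.14775922771925265), np.float64(0.15479854311596963)] 0.0007776222536844575
```

The zooms show the lid at about 0.75 rad, with the flaps roughly straight out. The case is near (0.60, 0.027) with a yaw of about -0.10. Next is a helper that converts case-frame targets to tool shifts.

```bash
cat > go.py <<'E'
import sys
from h import *
from plant import manip
O=np.array([.603,.0269,0]);YAW=-.099
try: O,YAW=pickle.load(open("case.pkl","rb"))
except FileNotFoundError: pass
M=R.from_euler("z",YAW).as_matrix()
def where():
    s=manip.state();q=s["tool_rot"];r=R.from_quat([q[1],q[2],q[3],q[0]])
    p=np.array(s["tool_pos"]);tip=M.T@(p+r.apply([0,0,.014])-O);return s,p,r,tip
def to(tip):  # case-frame tip target -> tool shift mm (tool then/now), and turn
    s,p,r,t=where();w=M@np.array(tip)+O
    want=R.from_matrix(M@np.diag([1,-1,-1.]));w0=w-want.apply([0,0,.014])
    print("shift",np.round(r.inv().apply(w0-p)*1e3,1),"turn",np.round(np.degrees((r.inv()*want).as_rotvec()),1),"tip",np.round(t*1e3,1))
if __name__=="__main__": to([float(v)/1e3 for v in sys.argv[1:4]])
E
python3 go.py -3 0 310
python3 -c "
from pose import *
import go
for n,p,z in(('oiler',(206,222),.075),('brush',(408,215),.02)): print(n,go.M.T@(plane(T,p,z)-go.O))"
```

```text
shift [ 551.9 -387.7  -79. ] turn [-0.1  0.  31.5] tip [-271.1 -618.7  230.2]
oiler [-0.03671311  0.2342159   0.075     ]
brush [ 0.03333794 -0.25841142  0.02      ]
```

Call:
servo_tool(moves=[[[0, 0, -40, 0, 0, 0, 0], [0, 0, -40, 0, 0, 10.5, 0], [0, 0, 0, 0, 0, 10.5, 0], [0, 0, 0, 0, 0, 10.5, 0], [0, 0, 0, 0, 0, 0, 0]]])

```text
time: 0.72
tool_pos: [0.2722, -0.5623, 0.3247]
tool_rot: [-0.0, 0.999, -0.048, -0.0]
contact_force: [-0.1, 0.9, -0.4]
gripper_width: -0.001
grasp_force: 0.0
```

```bash
python3 go.py -3 0 300
```

```text
shift [ 269.3 -618.4   11.1] turn [-0.1  0.   0.1] tip [-270.9 -619.   310.7]
```

Call:
servo_tool(moves=[[[20, -46, 0, 0, 0, 0, 0], [23, -52, 0, 0, 0, 0, 0], [23, -52, 0, 0, 0, 0, 0], [23, -52, 0, 0, 0, 0, 0], [23, -52, 0, 0, 0, 0, 0], [23, -52, 0, 0, 0, 0, 0], [23, -52, 0, 0, 0, 0, 0], [23, -52, 0, 0, 0, 0, 0], [23, -52, 0, 0, 0, 0, 0], [23, -52, 0, 0, 0, 0, 0], [23, -52, 0, 0, 0, 0, 0], [19, -50, 0, 0, 0, 0, 0]]])

```text
time: 2.22
tool_pos: [0.6014, 0.0258, 0.3248]
tool_rot: [0.0, 0.999, -0.048, -0.0]
contact_force: [-0.2, -0.5, -0.6]
gripper_width: -0.001
grasp_force: 0.0
```

```bash
python3 go.py -3 0 210
```

```text
shift [ -1.5  -1.3 100.8] turn [0.  0.  0.2] tip [ -1.5  -1.3 310.8]
```

Call:
servo_tool(moves=[[[0, 0, 30, 0, 0, 0, 0], [0, 0, 40, 0, 0, 0, 0], [0, 0, 25, 0, 0, 0, 0], [0, 0, 8, 0, 0, 0, 0], [-2, 0, 5, 0, 0, 0, 0], [-5, 0, 7, 0, 0, 0, 0], [-5, 0, 7, 0, 0, 0, 0], [-5, 0, 7, 0, 0, 0, 0], [-5, 0, 7, 0, 0, 0, 0]]])

```text
time: 3.35
tool_pos: [0.5784, 0.0261, 0.1887]
tool_rot: [-0.0, 0.999, -0.049, -0.0]
contact_force: [1.4, -0.1, 1.6]
gripper_width: -0.001
grasp_force: 0.9
```

```bash
python3 go.py -45 0 125
```

```text
shift [-20.6  -3.3  49.7] turn [-0.  0.  0.] tip [-24.4  -3.3 174.7]
```

Call:
servo_tool(moves=[[[-3, 0, 7, 0, 0, 0, 0], [-3, 0, 7, 0, 0, 0, 0], [-3, 0, 7, 0, 0, 0, 0], [-3, 0, 7, 0, 0, 0, 0], [-3, 0, 7, 0, 0, 0, 0], [-3, 0, 7, 0, 0, 0, 0], [-2, 0, 6, 0, 0, 0, 0], [0, 0, 0, 0, 0, 0, 0]]])

```text
time: 4.35
tool_pos: [0.5582, 0.0281, 0.1403]
tool_rot: [-0.0, 0.999, -0.049, -0.001]
contact_force: [-0.1, -0.2, -0.2]
gripper_width: 0.001
grasp_force: 0.0
```

```bash
python3 go.py -45 0 112
```

```text
shift [-0.3 -3.2 14.3] turn [0.  0.1 0. ] tip [-44.7  -3.2 126.3]
```

Run:
```python
from h import *
from plant import manip
f=manip.grab_frame("scene");cv2.imwrite("pics/s1.png",cv2.resize(f["image"][120:340,180:420],None,fx=2.5,fy=2.5))
```

```text
(no output)
```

View pics/s1.png

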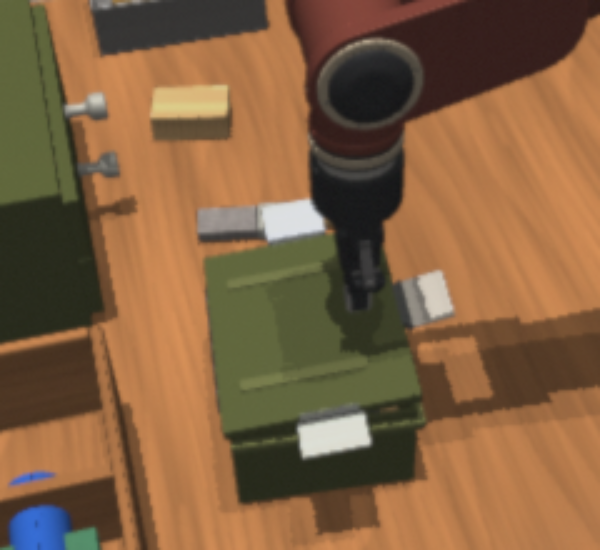

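The lid is nearly shut with the finger on it (around (358,300) in the crop), and all three flaps still stick out. I'll keep pressing.

Call:
servo_tool(moves=[[[0, 0, 4, 0, 0, 0, 0], [0, 0, 4, 0, 0, 0, 0], [0, 0, 3, 0, 0, 0, 0], [0, 0, 2, 0, 0, 0, 0], [0, 0, 0, 0, 0, 0, 0]]])

```text
time: 5.03
tool_pos: [0.559, 0.028, 0.128]
tool_rot: [-0.0, 0.999, -0.049, -0.0]
contact_force: [0.3, 0.6, 0.2]
gripper_width: -0.003
grasp_force: 0.0
```

Call:
servo_tool(moves=[[[0, 0, 2, 0, 0, 0, 0], [0, 0, 1.5, 0, 0, 0, 0], [0, 0, 0, 0, 0, 0, 0]]])

```text
time: 5.4
tool_pos: [0.5592, 0.028, 0.126]
tool_rot: [0.0, 0.999, -0.049, -0.0]
contact_force: [-4.0, 0.3, 6.5]
gripper_width: -0.002
grasp_force: 3.1
```

Call:
servo_tool(moves=[[[0, 0, 1.5, 0, 0, 0, 0], [0, 0, 1.5, 0, 0, 0, 0], [0, 0, 0, 0, 0, 0, 0]]])

```text
time: 5.78
tool_pos: [0.5593, 0.028, 0.1259]
tool_rot: [0.0, 0.999, -0.049, -0.0]
contact_force: [-12.3, -0.2, 19.6]
gripper_width: 0.002
grasp_force: 10.0
```

Call:
servo_tool(moves=[[[0, 0, -5, 0, 0, 0, 0], [0, 0, -35, 0, 0, 0, 0], [0, 0, -40, 0, 0, 0, 0], [9, -37, 0, 0, 0, 0, 0], [10, -42, 0, 0, 0, 0, 0], [10, -42, 0, 0, 0, 0, 0], [10, -37, 0, 0, 0, 0, 0], [0, 0, 0, 0, 0, 0, 0]]])

```text
time: 6.78
tool_pos: [0.6137, 0.1834, 0.2011]
tool_rot: [-0.0, 0.999, -0.048, -0.0]
contact_force: [-0.7, -0.4, -0.3]
gripper_width: -0.003
grasp_force: 0.0
```

Run:
```python
from h import *
from plant import manip
import go
d={n:manip.grab_frame(n) for n in("top","scene")};pickle.dump(d,open("f1.pkl","wb"))
a=cv2.resize(d["top"]["image"][180:280,230:380],None,fx=5.3,fy=5.3,interpolation=cv2.INTER_CUBIC)
cv2.imwrite("pics/t2.png",a)
go.to([-.006,.145,.16])
```

```text
shift [-0.9  9.6 27.2] turn [0. 0. 0.] tip [ -5.1 154.6 187.1]
```

View pics/t2.png

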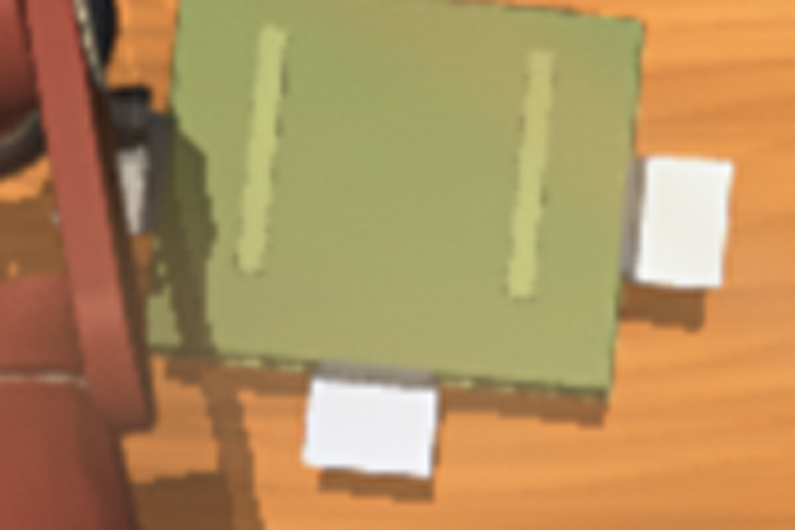

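The picture shows the lid fully shut, with the front-right corner at zoom (608,388), front-left at (148,344) and back-right at (642,20). I'll refine the pose from these corners.

Run:
```python
from h import *
T=pickle.load(open("f1.pkl","rb"))["top"]
tz=lambda x,y:(230+(x+.5)/5.3-.5,180+(y+.5)/5.3-.5)
P=np.array([plane(T,tz(*p),.112) for p in((608,388),(148,344),(642,20))])[:,:2]
Q=np.array([[-.084,-.104],[-.084,.104],[.084,-.104]])
print(np.linalg.norm(P[1]-P[0]),np.linalg.norm(P[2]-P[0]))
pc,qc=P.mean(0),Q.mean(0);a,b=P-pc,Q-qc
yaw=np.arctan2((b[:,0]*a[:,1]-b[:,1]*a[:,0]).sum(),(a*b).sum());r=np.array([[np.cos(yaw),-np.sin(yaw)],[np.sin(yaw),np.cos(yaw)]])
o=pc-r@qc;print(o,yaw,P-(Q@r.T+o))
pickle.dump((np.array([*o,0]),yaw),open("case.pkl","wb"))
print("flap ends (case)",[np.round(r.T@(plane(T,tz(*p),.11)[:2]-o)*1e3) for p in((728,222),(368,472))])
import go;go.to([-.006,.145,.16])
```

```text
0.20403803690110073 0.1652624218834518
[0.60352742 0.02648377] -0.10228695224333058 [[ 0.0010526   0.00131562]
 [ 0.00064759 -0.00262559]
 [-0.00170019  0.00130997]]
flap ends (case) [array([  -4., -149.]), array([-130.,   -1.])]
shift [ 0.1 10.  27.2] turn [0.  0.  0.2] tip [ -6.1 155.  187.1]
```

Call:
servo_tool(moves=[[[0, 12, 25, 0, 0, 0, 0], [0, 0, 10, 0, 0, 0, 0], [0, 0, 10, 0, 0, 0, 0], [0, 0, 8, 0, 0, 0, 0], [0, 0, 8, 0, 0, 0, 0], [0, 0, 8, 0, 0, 0, 0], [0, 0, 8, 0, 0, 0, 0], [0, 0, 8, 0, 0, 0, 0], [0, 0, 8, 0, 0, 0, 0]]])

```text
time: 8.0
tool_pos: [0.6126, 0.1693, 0.1087]
tool_rot: [0.0, 0.999, -0.049, 0.0]
contact_force: [-0.8, -0.0, 2.2]
gripper_width: 0.002
grasp_force: 0.8
```

Call:
servo_tool(moves=[[[0, 0, 8, 0, 0, 0, 0], [0, 0, 8, 0, 0, 0, 0], [0, 0, 6, 0, 0, 0, 0], [0, 0, 6, 0, 0, 0, 0], [0, 0, 0, 0, 0, 0, 0]]])

```text
time: 8.62
tool_pos: [0.6117, 0.1694, 0.0798]
tool_rot: [0.0, 0.999, -0.049, -0.001]
contact_force: [0.2, 1.0, 0.4]
gripper_width: 0.001
grasp_force: 0.0
```

Call:
servo_tool(moves=[[[0, 3, 0, 0, 0, 0, 0], [0, 3, 0, 0, 0, 0, 0], [0, 3, 0, 0, 0, 0, 0], [0, 2, 0, 0, 0, 0, 0], [0, 0, 0, 0, 0, 0, 0]]])

```text
time: 9.25
tool_pos: [0.6115, 0.1585, 0.0813]
tool_rot: [-0.0, 0.999, -0.05, 0.0]
contact_force: [0.4, 3.3, 2.1]
gripper_width: -0.002
grasp_force: 1.5
```

```bash
python3 go.py -6 125 66
```

```text
shift [-0.5  7.1  1.3] turn [-0.  -0.   0.2] tip [ -5.5 132.1  67.3]
```

Call:
servo_tool(moves=[[[0, -1, 5, 0, 0, 0, 0], [0, 0, 5, 0, 0, 0, 0], [0, 2, 0, 0, 0, 0, 0], [0, 2, 0, 0, 0, 0, 0], [0, 2, 0, 0, 0, 0, 0], [0, 0, 0, 0, 0, 0, 0]]])

```text
time: 10.0
tool_pos: [0.6186, 0.1578, 0.0812]
tool_rot: [-0.004, 0.999, -0.049, 0.01]
contact_force: [2.6, 15.4, 23.8]
gripper_width: 0.002
grasp_force: 6.7
```

```bash
python3 go.py -6 125 56
```

```text
shift [-7.8  7.2 11. ] turn [-0.6 -1.1  0.2] tip [  1.8 132.3  67.2]
```

Run:
```python
from h import *
from plant import manip
f=manip.grab_frame("scene");cv2.imwrite("pics/s2.png",cv2.resize(f["image"][170:340,220:400],None,fx=3.4,fy=3.4,interpolation=cv2.INTER_CUBIC))
print(manip.state()["joint_pos"])
```

```text
[0.13112007 0.22012244 1.71642628 0.00551499 1.18457331 1.79795454]
```

View pics/s2.png

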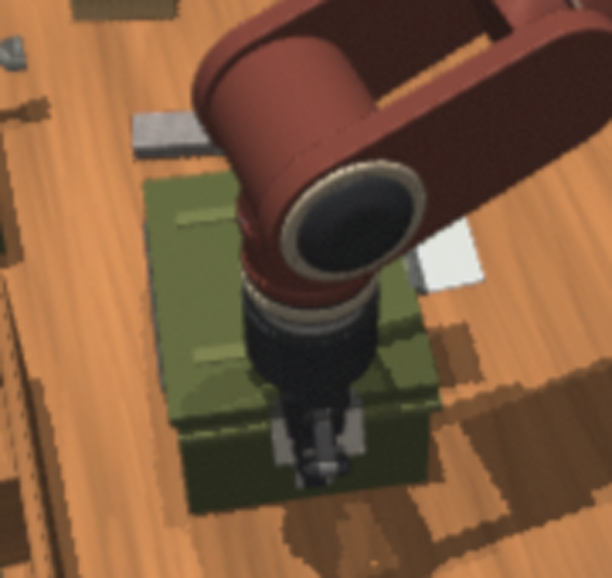

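Flap is down behind the finger, and the gripper's knuckle is most likely resting on the lid rim. I'll back off and tilt so the knuckles lean outward.

Call:
servo_tool(moves=[[[0, -3, -6, 0, 0, 0, 0], [0, -6, -6, 0, 0, 0, 0], [0, -10, 0, 0, 0, 0, 0], [0, -6, 0, -10, 0, 0, 0], [0, 0, 0, -10, 0, 0, 0], [0, 0, 0, -10, 0, 0, 0], [0, 0, 0, 0, 0, 0, 0]]])

```text
time: 10.92
tool_pos: [0.6114, 0.18, 0.0794]
tool_rot: [0.259, 0.965, -0.046, -0.015]
contact_force: [-0.6, -0.1, 0.2]
gripper_width: 0.002
grasp_force: 0.0
```

```bash
python3 go.py -6 125 66
python3 - <<'E'
from h import *
from plant import manip
f=manip.grab_frame("scene");cv2.imwrite("pics/s3.png",cv2.resize(f["image"][170:340,220:400],None,fx=3.4,fy=3.4,interpolation=cv2.INTER_CUBIC))
E
```

```text
shift [ 1.6 25.  13.8] turn [30.1  0.2  0.4] tip [ -7.8 146.5  67.3]
```

View pics/s3.png

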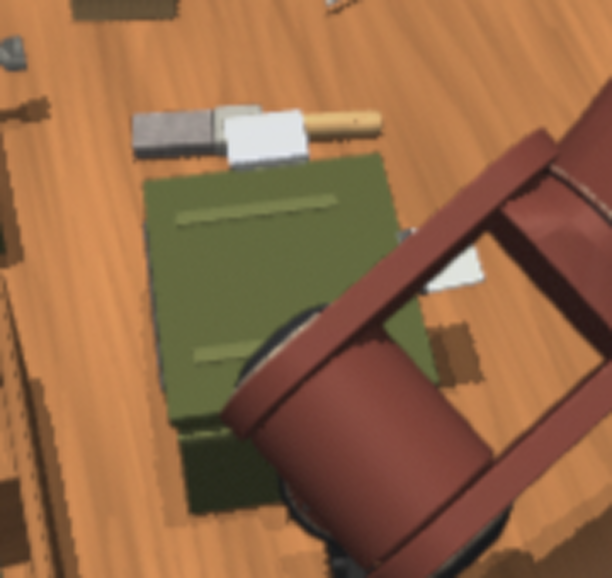

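The left flap is hidden by the arm, and the lid and other two flaps are undisturbed. I'll push inward while tilted.

Call:
servo_tool(moves=[[[0, 3.5, 2, 0, 0, 0, 0], [0, 3.5, 2, 0, 0, 0, 0], [0, 3.5, 2, 0, 0, 0, 0], [0, 3.5, 2, 0, 0, 0, 0], [0, 0, 0, 0, 0, 0, 0]]])

```text
time: 11.6
tool_pos: [0.6116, 0.1618, 0.083]
tool_rot: [0.258, 0.965, -0.048, -0.013]
contact_force: [-0.1, 0.6, -0.2]
gripper_width: -0.001
grasp_force: 0.0
```

Call:
servo_tool(moves=[[[0, 1.7, 1, 0, 0, 0, 0], [0, 1.7, 1, 0, 0, 0, 0], [0, 0, 0, 0, 0, 0, 0]]])

```text
time: 11.98
tool_pos: [0.6112, 0.1585, 0.0828]
tool_rot: [0.258, 0.965, -0.048, -0.013]
contact_force: [-1.7, 0.2, -0.1]
gripper_width: 0.001
grasp_force: 0.1
```

```bash
python3 go.py -6 125 66
```

```text
shift [-0.2  4.7  6. ] turn [30.  -0.   0.2] tip [ -5.8 125.1  70.7]
```

Call:
servo_tool(moves=[[[0, 1, 2, 0, 0, 0, 0], [0, 1, 2, 0, 0, 0, 0], [0, 0, 0, 0, 0, 0, 0]]])

```text
time: 12.35
tool_pos: [0.611, 0.1547, 0.0804]
tool_rot: [0.258, 0.965, -0.048, -0.013]
contact_force: [0.4, 0.5, 0.2]
gripper_width: 0.002
grasp_force: 0.5
```

Call:
servo_tool(moves=[[[0, 1.7, 1, 0, 0, 0, 0], [0, 0, 0, 0, 0, 0, 0]]])

```text
time: 12.6
tool_pos: [0.6107, 0.1527, 0.0803]
tool_rot: [0.258, 0.965, -0.048, -0.013]
contact_force: [0.3, 0.8, -0.2]
gripper_width: 0.004
grasp_force: 0.7
```

```bash
python3 go.py -6 125 66
```

```text
shift [-0.3  1.   0.9] turn [30.  -0.1  0.2] tip [ -5.7 119.3  68.2]
```

Call:
servo_tool(moves=[[[0, 1.7, 1, 0, 0, 0, 0], [0, 0, 0, 0, 0, 0, 0]]])

```text
time: 12.85
tool_pos: [0.6107, 0.1518, 0.0803]
tool_rot: [0.257, 0.965, -0.048, -0.012]
contact_force: [1.2, 5.0, 0.0]
gripper_width: -0.004
grasp_force: 2.7
```

Call:
servo_tool(moves=[[[0, 1.7, 1, 0, 0, 0, 0], [0, 0, 0, 0, 0, 0, 0]]])

```text
time: 13.1
tool_pos: [0.6107, 0.1515, 0.0804]
tool_rot: [0.256, 0.966, -0.047, -0.012]
contact_force: [2.1, 9.6, -0.3]
gripper_width: -0.002
grasp_force: 5.3
```

```bash
python3 go.py -6 125 66
```

```text
shift [-0.3 -0.1  0.4] turn [29.6 -0.1  0.2] tip [ -5.6 118.2  68.2]
```

Left flap is hard against its stop. Now I'll back out, rise, untilt and head to the front.

Call:
servo_tool(moves=[[[0, -7, -4, 0, 0, 0, 0], [0, -26, -15, 0, 0, 0, 0], [0, 20, -35, 0, 0, 0, 0], [0, 20, -35, 10, 0, 0, 0], [0, 10, -35, 10, 0, 0, 0], [0, 0, -25, 10, 0, 0, 0], [-50, 0, 0, 0, 0, 0, 0], [-50, 25, 0, 0, 10, 0, 0], [0, 0, 0, 0, 10, 0, 0], [0, 0, 0, 0, 10, 0, 0], [0, 0, 0, 0, 0, 0, 0]]])

```text
time: 14.48
tool_pos: [0.5123, 0.1796, 0.2191]
tool_rot: [0.014, 0.967, -0.047, 0.251]
contact_force: [-0.7, 0.6, -0.8]
gripper_width: -0.001
grasp_force: 0.0
```

```bash
python3 go.py -119 0 170
```

```text
shift [-28.8 142.9  24.6] turn [  0.1 -29.2   0.3] tip [-99.6 143.  206.9]
```

Call:
servo_tool(moves=[[[-9, 40, -5, 0, 0, 0, 0], [-8, 50, -4.5, 0, 0, 0, 0], [0, 53, 0, 0, 0, 0, 0], [-10, 0, 17.4, 0, 0, 0, 0], [-10, 0, 17.4, 0, 0, 0, 0], [-10, 0, 17.4, 0, 0, 0, 0], [-5, 0, 8.7, 0, 0, 0, 0], [-5, 0, 8.7, 0, 0, 0, 0], [-5, 0, 8.7, 0, 0, 0, 0], [-5, 0, 8.7, 0, 0, 0, 0], [0, 0, 0, 0, 0, 0, 0]]])

```text
time: 15.85
tool_pos: [0.4807, 0.0398, 0.1209]
tool_rot: [0.013, 0.966, -0.048, 0.253]
contact_force: [-0.5, -0.3, -0.5]
gripper_width: 0.002
grasp_force: 0.0
```

```bash
python3 go.py -119 0 66
```

```text
shift [-16.1   0.7  37.8] turn [ -0.  -29.4   0.2] tip [-116.6    0.7  108.7]
```

Call:
servo_tool(moves=[[[-4, 0, 6, 0, 0, 0, 0], [-4, 0, 6, 0, 0, 0, 0], [-3.5, 0, 6, 0, 0, 0, 0], [-3.5, 0, 6, 0, 0, 0, 0], [-3.5, 0, 6, 0, 0, 0, 0], [-3.5, 0, 6, 0, 0, 0, 0], [0, 0, 0, 0, 0, 0, 0]]])

```text
time: 16.73
tool_pos: [0.4787, 0.0399, 0.078]
tool_rot: [0.013, 0.966, -0.048, 0.253]
contact_force: [-0.1, -0.0, -0.9]
gripper_width: -0.0
grasp_force: 0.0
```

Call:
servo_tool(moves=[[[3.5, 0, 2, 0, 0, 0, 0], [3.5, 0, 2, 0, 0, 0, 0], [2.6, 0, 1.5, 0, 0, 0, 0], [0, 0, 0, 0, 0, 0, 0]]])

```text
time: 17.23
tool_pos: [0.4904, 0.0387, 0.0789]
tool_rot: [0.013, 0.966, -0.048, 0.253]
contact_force: [-2.2, 0.7, -5.2]
gripper_width: -0.001
grasp_force: 2.6
```

```bash
python3 go.py -100 0 66
```

```text
shift [12.5  0.7  5.8] turn [ -0.  -29.4   0.2] tip [-106.9    0.6   66.7]
```

Call:
servo_tool(moves=[[[1.7, 0, 1, 0, 0, 0, 0], [1.7, 0, 1, 0, 0, 0, 0], [0, 0, 0, 0, 0, 0, 0]]])

```text
time: 17.6
tool_pos: [0.4968, 0.0382, 0.082]
tool_rot: [0.013, 0.965, -0.048, 0.257]
contact_force: [-1.5, -1.0, -0.6]
gripper_width: 0.002
grasp_force: 0.4
```

Call:
servo_tool(moves=[[[1.7, 0, 1, 0, 0, 0, 0], [0, 0, 0, 0, 0, 0, 0]]])

```text
time: 17.85
tool_pos: [0.4981, 0.038, 0.0811]
tool_rot: [0.013, 0.965, -0.048, 0.256]
contact_force: [-0.0, 0.6, 0.6]
gripper_width: -0.001
grasp_force: 0.0
```

```bash
python3 go.py -100 0 66
```

```text
shift [4.7 0.7 4. ] turn [ -0.  -29.7   0.2] tip [-99.2   0.7  68.9]
```

Call:
servo_tool(moves=[[[1.5, 0, 2, 0, 0, 0, 0], [0, 0, 0, 0, 0, 0, 0]]])

```text
time: 18.1
tool_pos: [0.4991, 0.0379, 0.0785]
tool_rot: [0.013, 0.966, -0.048, 0.254]
contact_force: [-0.9, 0.1, 0.4]
gripper_width: -0.001
grasp_force: 0.3
```

Call:
servo_tool(moves=[[[1.7, 0, 1, 0, 0, 0, 0], [0, 0, 0, 0, 0, 0, 0]]])

```text
time: 18.35
tool_pos: [0.4996, 0.0378, 0.077]
tool_rot: [0.013, 0.966, -0.048, 0.252]
contact_force: [-5.3, -0.1, -0.2]
gripper_width: 0.001
grasp_force: 2.4
```

Call:
servo_tool(moves=[[[1.7, 0, 1, 0, 0, 0, 0], [0, 0, 0, 0, 0, 0, 0]]])

```text
time: 18.6
tool_pos: [0.5001, 0.0378, 0.0755]
tool_rot: [0.013, 0.967, -0.048, 0.25]
contact_force: [-7.7, 1.5, -0.2]
gripper_width: 0.002
grasp_force: 4.0
```

```bash
python3 go.py -100 0 66
```

```text
shift [ 5.7  0.7 -2. ] turn [ -0.  -29.    0.2] tip [-97.2   0.7  63.3]
```

Front stop reached. Next is the right side, mirroring the tilt.

Call:
servo_tool(moves=[[[-7, 0, -4, 0, 0, 0, 0], [-28, 0, -16, 0, 0, 0, 0], [20, 0, -35, 0, 0, 0, 0], [20, 0, -35, 0, -10, 0, 0], [10, 0, -35, 0, -10, 0, 0], [0, 0, -25, 0, -10, 0, 0], [0, 50, 0, 0, 0, 0, 0], [0, 50, 0, 0, 0, 0, 0], [20, 45, 0, 10, 0, 0, 0], [50, 0, 0, 10, 0, 0, 0], [50, 0, 0, 10, 0, 0, 0], [0, 0, 0, 0, 0, 0, 0]]])

```text
time: 20.1
tool_pos: [0.563, -0.1167, 0.2145]
tool_rot: [-0.26, 0.964, -0.052, 0.006]
contact_force: [-0.6, 0.5, 0.1]
gripper_width: 0.0
grasp_force: 0.0
```

```bash
python3 go.py -6 -139 170
```

```text
shift [20.2  8.6 29.9] turn [-30.1   0.8  -0.3] tip [ -25.9 -139.5  202.4]
```

Call:
servo_tool(moves=[[[20, 0, 0, 0, 0, 0, 0], [0, 10, 17.4, 0, 0, 0, 0], [0, 10, 17.4, 0, 0, 0, 0], [0, 10, 17.4, 0, 0, 0, 0], [0, 5, 8.7, 0, 0, 0, 0], [0, 5, 8.7, 0, 0, 0, 0], [0, 5, 8.7, 0, 0, 0, 0], [0, 5, 8.7, 0, 0, 0, 0], [0, 3.5, 6, 0, 0, 0, 0], [0, 3.5, 6, 0, 0, 0, 0], [0, 3.5, 6, 0, 0, 0, 0], [0, 0, 0, 0, 0, 0, 0]]])

```text
time: 21.6
tool_pos: [0.5803, -0.1158, 0.0969]
tool_rot: [-0.259, 0.965, -0.049, 0.008]
contact_force: [0.5, -0.2, -0.0]
gripper_width: 0.004
grasp_force: 0.0
```

Call:
servo_tool(moves=[[[0, 3.5, 6, 0, 0, 0, 0], [0, 3.5, 6, 0, 0, 0, 0], [0, 1.5, 3, 0, 0, 0, 0], [0, 0, 0, 0, 0, 0, 0]]])

```text
time: 22.1
tool_pos: [0.5801, -0.1154, 0.0799]
tool_rot: [-0.259, 0.965, -0.049, 0.008]
contact_force: [0.4, -0.0, -0.0]
gripper_width: -0.004
grasp_force: 0.0
```

```bash
python3 go.py -6 -139 66
```

```text
shift [ 2.8 -4.   2.1] turn [-30.    0.6   0. ] tip [  -9.  -136.6   67.7]
```

Call:
servo_tool(moves=[[[0, -3.5, 2, 0, 0, 0, 0], [0, -3.5, 2, 0, 0, 0, 0], [0, -3.5, 2, 0, 0, 0, 0], [0, -1.7, 1, 0, 0, 0, 0], [0, 0, 0, 0, 0, 0, 0]]])

```text
time: 22.72
tool_pos: [0.5819, -0.1009, 0.0811]
tool_rot: [-0.26, 0.964, -0.049, 0.008]
contact_force: [0.1, -0.7, 0.1]
gripper_width: 0.004
grasp_force: 0.1
```

Call:
servo_tool(moves=[[[0, -1.7, 1, 0, 0, 0, 0], [0, -1.7, 1, 0, 0, 0, 0], [0, 0, 0, 0, 0, 0, 0]]])

```text
time: 23.1
tool_pos: [0.5828, -0.0976, 0.0813]
tool_rot: [-0.259, 0.965, -0.049, 0.009]
contact_force: [-0.1, -1.3, -0.1]
gripper_width: 0.001
grasp_force: 0.5
```

```bash
python3 go.py -6 -139 66
```

```text
shift [ 1.9 12.3 -5.6] turn [-30.    0.5   0.1] tip [  -8.  -118.6   69.2]
```

Call:
servo_tool(moves=[[[0, -1.7, 1, 0, 0, 0, 0], [0, 0, 0, 0, 0, 0, 0]]])

```text
time: 23.35
tool_pos: [0.5828, -0.0957, 0.0809]
tool_rot: [-0.259, 0.965, -0.049, 0.009]
contact_force: [0.5, -2.1, 1.4]
gripper_width: -0.002
grasp_force: 0.6
```

Call:
servo_tool(moves=[[[0, -1.7, 1, 0, 0, 0, 0], [0, 0, 0, 0, 0, 0, 0]]])

```text
time: 23.6
tool_pos: [0.5829, -0.0942, 0.0808]
tool_rot: [-0.258, 0.965, -0.049, 0.009]
contact_force: [0.6, -4.2, 1.2]
gripper_width: 0.001
grasp_force: 1.8
```

Call:
servo_tool(moves=[[[0, -1.2, 0.7, 0, 0, 0, 0], [0, 0, 0, 0, 0, 0, 0]]])

```text
time: 23.85
tool_pos: [0.583, -0.094, 0.0808]
tool_rot: [-0.257, 0.965, -0.049, 0.009]
contact_force: [-1.4, -7.3, 1.5]
gripper_width: 0.001
grasp_force: 3.9
```

```bash
python3 go.py -6 -139 66
```

```text
shift [ 2.1 15.2 -7.8] turn [-29.8   0.5   0. ] tip [  -8.2 -115.    68.6]
```

Right stop reached. I'll withdraw, clear the view and check.

Call:
servo_tool(moves=[[[0, 7, -4, 0, 0, 0, 0], [0, 28, -16, 0, 0, 0, 0], [0, -20, -35, 0, 0, 0, 0], [0, -20, -35, -10, 0, 0, 0], [0, -10, -40, -10, 0, 0, 0], [0, 0, -40, -10, 0, 0, 0], [-20, 50, 0, 0, 0, 0, 0], [-20, 50, 0, 0, 0, 0, 0], [-20, 50, 0, 0, 0, 0, 0], [-20, 50, 0, 0, 0, 0, 0], [-20, 50, 0, 0, 0, 0, 0], [0, 0, 0, 0, 0, 0, 0]]])

```text
time: 25.35
tool_pos: [0.4529, -0.3851, 0.2413]
tool_rot: [-0.001, 0.999, -0.052, -0.005]
contact_force: [0.8, 1.3, 0.8]
gripper_width: 0.003
grasp_force: 0.0
```

Run:
```python
from h import *
from plant import manip
d={n:manip.grab_frame(n) for n in("top","scene")};pickle.dump(d,open("f2.pkl","wb"))
a=cv2.resize(d["top"]["image"][165:265,230:380],(795,300),interpolation=cv2.INTER_CUBIC)
a=cv2.resize(d["top"]["image"][170:270,240:370],(390,300),interpolation=cv2.INTER_CUBIC)
b=cv2.resize(d["scene"]["image"][190:320,230:360],(400,400),interpolation=cv2.INTER_CUBIC)
c=np.zeros((400,790,3),np.uint8);c[:300,:390]=a;c[:,390:]=b
cv2.imwrite("pics/end.png",c)
```

View pics/end.png

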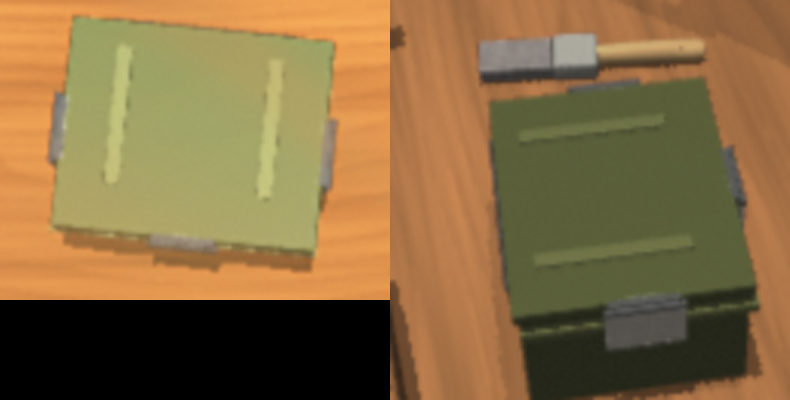

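The lid is shut and all three flaps lie along the walls. I'll check the residual flap angles by comparing the flap-end pixels with their projections at 0 and 0.12 rad.

Run:
```python
from h import *
d=pickle.load(open("f2.pkl","rb"));T,S=d["top"],d["scene"]
tz=lambda x,y:(240+(x+.5)/3-.5,170+(y+.5)/3-.5)
P=np.array([plane(T,tz(*p),.112) for p in((316,250),(52,228),(333,42),(73,17))])[:,:2]
Q=np.array([[-.084,-.104],[-.084,.104],[.084,-.104],[.084,.104]])
pc,qc=P.mean(0),Q.mean(0);a,b=P-pc,Q-qc
yaw=np.arctan2((b[:,0]*a[:,1]-b[:,1]*a[:,0]).sum(),(a*b).sum());m=R.from_euler("z",yaw).as_matrix();o=np.array([*(pc-qc@m[:2,:2].T),0])
print(o,yaw)
zt=lambda u:np.round((u-[240,170]+.5)*3-.5,1);zs=lambda u:np.round((u-[230,190]+.5)*400/130-.5+[390,0],1)
for an in(0,.12,.24):
  s,c=.04*np.sin(an),.04*np.cos(an);k=.0015
  L=[-.006,.109+s+k,.108-c];Rr=[-.006,-.109-s-k,.108-c];F=[-.089-s-k,0,.108-c];Hl=[-.006,.1105,.1095]
  W=(np.array([L,Rr,F,Hl])@m.T)+o
  print(an,"top L,R,F,hingeL",zt(proj(T,W)).tolist(),"scene L,R,F",zs(proj(S,W)).tolist())
```

```text
[0.6019752  0.02628319 0.        ] -0.0963701541485931
0 top L,R,F,hingeL [[57.3, 136.1], [329.5, 160.4], [183.8, 252.1], [52.8, 129.1]] scene L,R,F [[652.4, 340.6], [607.8, 117.2], [739.8, 206.2], [651.3, 304.3]]
0.12 top L,R,F,hingeL [[51.4, 135.5], [335.4, 160.9], [183.3, 258.0], [52.8, 129.1]] scene L,R,F [[653.5, 345.9], [607.0, 112.7], [746.0, 205.1], [651.3, 304.3]]
0.24 top L,R,F,hingeL [[45.5, 134.9], [341.3, 161.3], [182.7, 263.8], [52.8, 129.1]] scene L,R,F [[654.6, 350.7], [606.1, 107.8], [752.2, 203.5], [651.3, 304.3]]
```

Run:
```python
from h import *
d=pickle.load(open("f2.pkl","rb"));S=d["scene"]
o=np.array([.602,.0263,0]);m=R.from_euler("z",-.0964).as_matrix()
zs=lambda u:np.round((u-[230,190]+.5)*400/130-.5+[390,0],1)
print(zs(proj(S,np.array([[-.084,.104,.112],[.084,.104,.112],[.084,-.104,.112],[-.084,-.104,.112]])@m.T+o)).tolist())
cols=[];
for c in (295,300,305,310,313,317,320,325): print(c,[int(S["image"][r,c].mean()) for r in range(282,308)])
```

```text
[[762.7, 278.6], [516.8, 313.3], [490.0, 97.7], [706.2, 70.6]]
295 [82, 81, 82, 81, 81, 81, 80, 70, 49, 36, 33, 37, 52, 82, 63, 44, 38, 34, 33, 34, 34, 33, 34, 31, 32, 34]
300 [82, 81, 81, 81, 81, 82, 80, 63, 59, 79, 70, 66, 74, 78, 77, 76, 76, 78, 83, 73, 65, 53, 38, 32, 33, 33]
305 [80, 81, 81, 81, 82, 87, 86, 75, 87, 79, 65, 76, 80, 81, 81, 80, 81, 83, 83, 81, 79, 54, 35, 34, 33, 34]
310 [80, 81, 82, 89, 97, 93, 86, 74, 78, 65, 75, 81, 81, 80, 79, 80, 81, 81, 79, 77, 58, 40, 33, 33, 34, 33]
313 [81, 81, 83, 91, 98, 91, 77, 87, 77, 65, 75, 81, 80, 80, 80, 81, 80, 80, 82, 87, 59, 37, 33, 33, 32, 32]
317 [81, 80, 81, 91, 91, 87, 73, 79, 66, 73, 81, 79, 79, 79, 80, 81, 80, 80, 77, 58, 40, 36, 34, 32, 34, 34]
320 [81, 81, 81, 85, 87, 77, 86, 79, 64, 76, 80, 81, 80, 80, 80, 80, 81, 81, 87, 61, 37, 32, 33, 34, 34, 32]
325 [82, 82, 80, 72, 59, 73, 80, 64, 75, 81, 79, 78, 78, 78, 78, 78, 77, 76, 56, 38, 33, 34, 35, 34, 32, 32]
```

The offsets agree with all flaps at about 0 rad, and the case has moved only about 2 mm.

```bash
python3 -c "
from plant import manip
print(manip.job_done())"
```

```text
the job is handed in; nothing more can be done
None
```

I shut the lid first, then folded all three clips down flat against the walls, and handed the job in. My final pictures put the case about 2 mm from where it started, but the judge's verdict wasn't shown.

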